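# Draw a dropped ferrule from behind the roller guard

### The arm

A 7-joint arm with a two-finger parallel gripper is mounted at the origin on the work surface. World frame = base frame: x ahead of the robot, y to its left, z up, the work surface at z = 0. Lengths are in mm, angles in rad, forces in N, time in s.
With the tool pointing down it reaches from about 400 to 875 mm from the base axis. Payload 19.3 kg.
Tool frame: the origin (TCP) lies at the very end of the fingers, on their centre line; the grasp point (between the pads) lies 19 mm behind it (grip_point_offset is the z of the grasp point in the tool frame, in mm); z points along the fingers, x is the direction in which the jaws open and shut, and the axes are right-handed (so a half turn about z gives the same grasp; the last joint's range is limited). The gripper opens to 85 mm and grips with 20 to 120 N. Pads are 22 mm wide; open, the fingers measure 114 mm over their backs; the gripper's body (76 mm by 85 mm) begins 54 mm behind the grasp point. The pads swing forward as they close: fully open they stand 13 mm farther back than shut.
Start: joints at [1.234, 0.521, -0.036, 1.599, 0.021, 1.021, -0.113], TCP at [164.751, -602.886, 231.291] pointing down, gripper open.
Joint ranges: [-2.91, 2.91], [-0.3, 2.13], [-1.5, 1.42], [0.17, 2.43], [-1.26, 4.41], [0.16, 1.93], [-2.52, 2.52]. Speed limits (rad/s): [1.89, 1.89, 2.39, 2.39, 3.01, 3.01, 3.01].

### API

Orientations are given as a 3x3 rotation matrix whose columns are the frame's x, y, z axes.
In Python, from workcell import movep, movel, goto_joints, open_gripper, clamp, wait, inverse_kinematics, read_state, camera, PlanningError, finish_job, grip_point_offset gives the robot as it stands. Calls block until the motion is done:
- movep(position, orientation): joint-space move of the TCP to a pose.
- movel(position, frame=None, max_speed=150, guard=None): straight line of the TCP; frame=None keeps the orientation; max_speed is the mean speed in mm/s. With guard (N) it stops when the force on the tool has changed by that much, and returns True; else False.
- goto_joints(angles): joint-space move.
- open_gripper() and clamp(): open the fingers fully, or close them until they stop; the grip force is fixed at half the most.
- wait(seconds).
- inverse_kinematics(position, orientation): joint angles nearest the present ones, or None.
- read_state(): the state.
- camera(name): name is "side" or "top" or "wrist"; returns a dict with "image" (420x560x3 uint8, blue, green, red), "range_z" (420x560 float32, mm along the optical axis (not along the pixel's ray), 0 where there is no reading), "fx", "fy", "cx", "cy" (pixels), "dist_coeffs" ([k1, k2, p1, p2, k3] as OpenCV has them; the pictures are not rectified), "cam_to_world" (4x4, takes a point from camera to world coordinates). Camera axes: x right, y up, looking along -z (the intrinsics and any distortion apply to the point x, -y, -z); pixel columns grow to the right and rows downward; lengths in mm; the calibration is good to about 2 mm. A picture is of the moment at which its call begins.
A pose or a line that the arm cannot do raises PlanningError and nothing moves.
- finish_job(): hands the job in, once; it reports no verdict.
The state is a dict: "time": time; "qpos": joint angles; "qvel": joint speeds; "joint_efforts": joint torques, N m; "eef_pos": TCP position; "tool_rot": TCP orientation; "ft_force": force on the tool from outside, world axes, zero at the start; "torque": the same for the moment, N m; "finger_gap": finger opening in mm.
Only numpy, scipy, OpenCV 4.12 (cv2) and the standard library are available. Lean on these libraries where they do the work, as an engineer would, in place of code of your own. Each camera call takes 0.05 s, during which the arm holds its last target.

### The job

A steel ferrule ring has rolled under the fixed guard of the bottle-roller unit. With the hooked rod, reach in under the guard's front lip and draw the ferrule out until it lies flat on the bench about 5 cm or more clear in front of the guard, never touching it with the gripper; leave the cork bung beside it where it is. Then lift the hook out of the ring and lay the rod down flat on the bench in front of the guard, its tip clear of the ferrule.

Things in the scene. Friction and masses are not known exactly. Their poses are not given: they have to be found in the camera images.
- draw_hook_grip (a point): Hooked rod lying on the bench before the guard; point: centre of its pale wooden handle (110 long in x, 24 wide in y, 40 high in z; flat sides), 20 above the underside. From its front a 7 thick steel rod runs along +x, axis 28 above the underside; 260 from this point it bends straight down, ending level with the handle's underside. 0.15 kg, balances about 80 ahead of this point. Lengths in mm.
- draw_hook_tip (a point): Lowest point of the rod's down-turned hook (7 mm thick): 260 mm ahead (+x of the tool) of the handle's centre and 20 mm lower. Same axes as the handle's centre.
- ferrule: The dropped ferrule: a plain stainless steel ring, 64 mm outside, 44 mm bore, 16 mm high, about 0.13 kg, lying flat on the bench under the guard. Origin at the centre of its underside, z up. It slides freely on the bench.
- bung: A tapered cork bung (44 mm across the top, 34 mm at the foot, 35 mm high) standing on the bench under the guard to one side of the ferrule, centres at least 90 mm apart. Origin at the centre of its underside.
- guard: Fixed barred guard, grey housing behind. Origin on the bench under the middle of its front lip; x along the lip, +y in behind it, z up. mm: lip 4 thick, 332 wide, from 85 to 125 above the bench, front open below it between 12 square posts at x = -160, 160. Roof bars along y, 36 apart, 125 up. Black roller at y 175, underside 68 up; housing from y 206, 190 high. Bare level bench inside.
Things that resemble listed ones, but are neither listed nor needed, are in the scene too. Of the things that look like the ferrule, take the one that is nearest to the robot's base at the start.

How it is judged (in metres and radians):
On the way:
1. the ferrule has been drawn out in front of the guard (y of ferrule in the frame of guard below -0.06 m), for 0.2 s.
At the end, for the whole second after the job is handed in: Ferrule flat (8 deg) and at rest on the bench, its centre over 60 mm in front of the guard's lip; rod flat on the bench (10 deg, tip within 12 mm of it), handle and tip in front of the lip, tip outside the ring (over 36 mm from its centre) (y of ferrule in the frame of guard below -0.06 m and height (world z) of ferrule below 0.006 m and angle between ferrule's own z axis and vertical below 0.15 rad and linear speed of ferrule below 0.02 m/s and horizontal distance between draw_hook_tip and ferrule above 0.036 m and y of each of draw_hook_tip, draw_hook_grip in the frame of guard below 0 m and height (world z) of draw_hook_grip below 0.03 m and height (world z) of draw_hook_tip below 0.012 m and angle between draw_hook_grip's own z axis and vertical below 0.17 rad); the robot touches nothing.
It fails at once if the gripper touches the ferrule (contact force between any of the fingers, the arm and ferrule above 0.3 N).
It fails at once if the cork bung is moved by more than 20 mm (distance of bung from where it was at the start of the episode above 0.02 m).
It fails at once if the cork bung is tipped over (angle between bung's own z axis and vertical above 0.5 rad).
It also fails if it takes over 48 s, if anything falls off the work surface, if the arm or the gripper's body presses on something with over 40 N, if the wrist force passes 120 N, or if a joint passes its speed limit or range.

## Working session

There is one attempt and no reset: what is moved stays moved. The work goes in short steps, each a Python script; the robot and the scene stay as the last script left them, time stands still between calls to the robot, and variables do not carry over. Pictures are saved under pics/ and viewed, and the job is handed in when it is done.

```bash
ls; mkdir -p pics; cat > h.py <<'E'
import numpy as np, cv2
from workcell import *
def ray(c,u,v):
    K=np.array([[c['fx'],0,c['cx']],[0,c['fy'],c['cy']],[0,0,1.]])
    p=cv2.undistortPoints(np.array([[[u,v]]],float),K,np.array(c['dist_coeffs'],float))[0,0]
    T=np.array(c['cam_to_world']); d=T[:3,:3]@np.array([p[0],-p[1],-1.]); return T[:3,3],d
def onz(c,u,v,z):
    o,d=ray(c,u,v); return o+d*(z-o[2])/d[2]
def dep(c,u,v):
    o,d=ray(c,u,v); return o+d*float(c['range_z'][int(round(v)),int(round(u))])
E
python3 - <<'E'
from h import *
import pickle
D={}
for n in ['side','top','wrist']:
    c=camera(n); D[n]=c; cv2.imwrite(f'pics/{n}0.png',c['image']); print(n,np.round(c['cam_to_world'],2).tolist(),c['fx'],c['dist_coeffs'])
pickle.dump(D,open('d0.pkl','wb'))
s=read_state(); print(s['time'],s['tool_rot'],grip_point_offset)
E
```

```text
pics
side [[-0.39, -0.65, 0.65, 1335.45], [0.92, -0.27, 0.28, 486.83], [-0.01, 0.71, 0.7, 928.43], [0.0, 0.0, 0.0, 1.0]] 483.7742950887472 [0.05268642 0.         0.         0.         0.        ]
top [[-0.01, 0.99, -0.14, 364.56], [-1.0, -0.01, 0.01, 135.08], [0.01, 0.14, 0.99, 1175.98], [0.0, 0.0, 0.0, 1.0]] 487.1934501739689 [0.00068231 0.         0.         0.         0.        ]
wrist [[0.26, 0.92, 0.28, 236.2], [-0.96, 0.25, 0.08, -582.68], [-0.0, -0.29, 0.96, 372.39], [0.0, 0.0, 0.0, 1.0]] 336.2209989775365 [-0.02847304  0.          0.          0.          0.        ]
0.15 [[ 2.63652837e-01 -9.64617598e-01 -2.65422626e-04]
 [-9.64617272e-01 -2.63652967e-01  7.95276637e-04]
 [-8.37117302e-04  4.63543074e-05 -9.99999649e-01]] -18.700000000000003
```

View pics/top0.png

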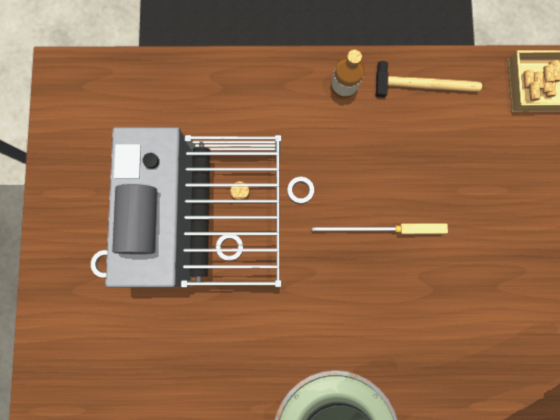

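View pics/side0.png

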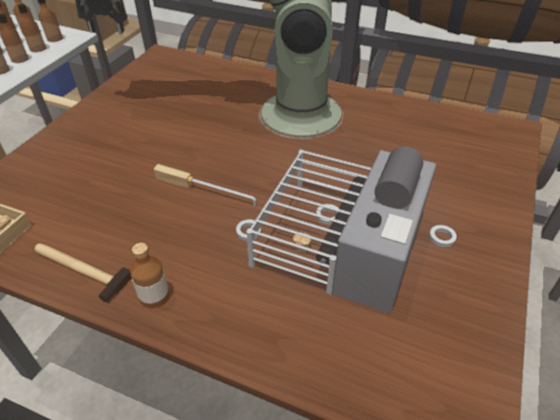

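View pics/wrist0.png

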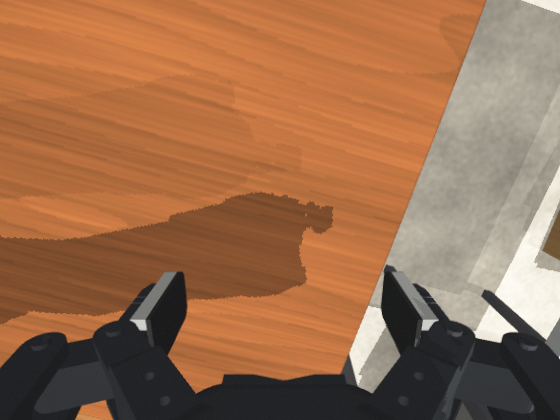

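```bash
python3 - <<'E'
from h import *
import pickle
D=pickle.load(open('d0.pkl','rb')); c=D['top']
im=c['image']; hsv=cv2.cvtColor(im,cv2.COLOR_BGR2HSV)
def comps(m,roi,nm):
    x0,y0,x1,y1=roi; k=np.zeros_like(m); k[y0:y1,x0:x1]=m[y0:y1,x0:x1]
    n,l,s,ce=cv2.connectedComponentsWithStats(k)
    for i in range(1,n):
        if s[i,4]>15: print(nm,s[i],np.round(ce[i],1))
    return k
white=cv2.inRange(hsv,(0,0,190),(180,40,255))
for nm,roi in [('ferr',(212,232,246,262)),('ring2',(285,172,318,206)),('ring3',(85,245,107,280))]:
    k=comps(white,roi,nm)
    p=cv2.findNonZero(k)
    (cx,cy),r=cv2.minEnclosingCircle(p); P=onz(c,cx,cy,16); print(nm,(cx,cy),r,np.round(P,1),'dist',np.hypot(*P[:2]), 'diam', np.linalg.norm(onz(c,cx+r,cy,16)-onz(c,cx-r,cy,16)))
yel=cv2.inRange(hsv,(15,60,140),(35,255,255))
comps(yel,(220,170,260,210),'bung'); k=comps(yel,(390,215,460,245),'handle')
rect=cv2.minAreaRect(cv2.findNonZero(k)); print(rect)
for q in cv2.boxPoints(rect): print(q,np.round(onz(c,*q,40),1))
print('bung',onz(c,239.5,190,35))
for nm,u,v,z in [('rodtip',314,229,28),('rod@handle',396,229,28),('post',277.5,138,125),('post2',278,284,125),('r1',188,138,125),('r2',184,284,125)]: print(nm,np.round(onz(c,u,v,z),1),np.round(dep(c,u,v),1))
for nm in ['top','side']:
    i=D[nm]['image']; 
    x0,y0,x1,y1=(170,120,460,300) if nm=='top' else (140,130,360,300)
    cv2.imwrite(f'pics/{nm}_crop.png',cv2.resize(i[y0:y1,x0:x1],None,fx=2.7,fy=2.7,interpolation=cv2.INTER_CUBIC))
E
```

```text
ferr [212 233  34  27 413] [228.7 245. ]
ferr (228.5, 241.5) 18.560810089111328 [447.  247.5  16. ] dist 510.965727418765 diam 88.20392157174118
ring2 [288 177  26  26 299] [300.5 189.4]
ring2 (300.43414306640625, 189.20957946777344) 13.127474784851074 [572.   74.4  16. ] dist 576.8315990110718 diam 63.5199673583534
ring3 [ 91 250  16  27 176] [ 97.5 263.3]
ring3 (102.0, 263.0) 13.341764450073242 [398.9 545.1  16. ] dist 675.4795250709956 diam 62.66404644068234
bung [235 181   9   3  22] [239.1 182.1]
bung [230 186  19  14 221] [239.2 191.6]
handle [395 223  53  11 555] [422.1 228. ]
((421.0, 228.0), (10.0, 52.0), 90.0)
[395. 223.] [ 485.4 -145.5   40. ]
[447. 223.] [ 484.4 -268.1   40. ]
[447. 233.] [ 460.8 -266.8   40. ]
[395. 233.] [ 461.9 -144.5   40. ]
bung [567.79925934 220.19986033  35.        ]
rodtip [474.   44.3  28. ] [473.9  44.4  29.1]
rod@handle [ 472.4 -150.2   28. ] [ 471.7 -148.4   35.3]
post [668.4 129.4 125. ] [667.6 129.4 127.7]
post2 [347.8 131.  125. ] [347.8 131.  127.3]
r1 [669.7 327.9 125. ] [670.6 328.5 121.8]
r2 [349.7 331.  125. ] [349.7 330.5 127.7]
```

View pics/top_crop.png

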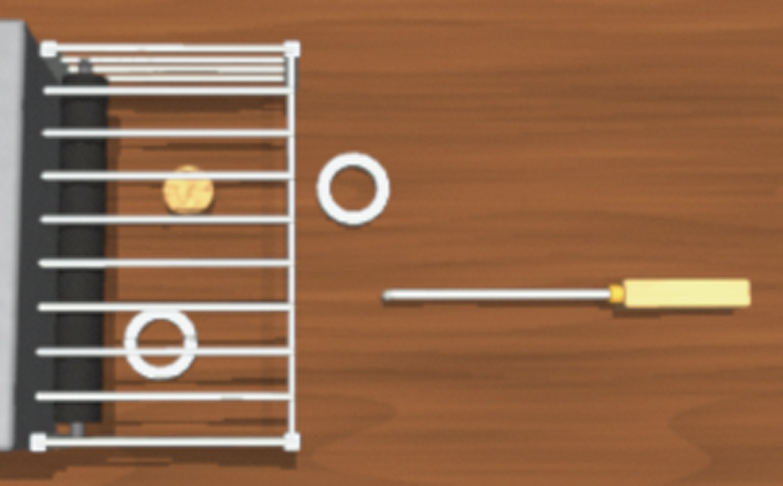

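View pics/side_crop.png

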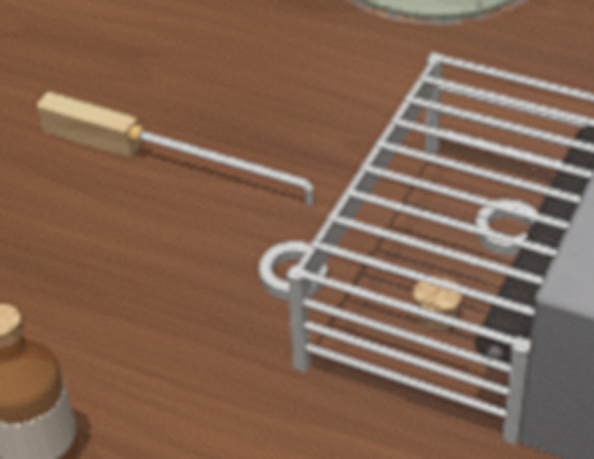

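Rings: under the guard at (229,246), which is 500 mm from the base; in front of the guard at (300,189), 577 mm; behind the housing at (103,263), 675 mm. I take the first one: it is under the guard and nearest the base, and the crop shows it as a plain flat ring. Other lookalikes: the hammer (430,85) resembles the rod, and the bottle's cork (354,57) resembles the bung (239,191). The rod's handle is at (424,229) and its hook at (314,229).

```bash
python3 - <<'E'
from h import *
import pickle
D=pickle.load(open('d0.pkl','rb')); c=D['top']
hsv=cv2.cvtColor(c['image'],cv2.COLOR_BGR2HSV)
print('ferr',onz(c,228.9,246.6,16),onz(c,228.9-13,246.6,16),onz(c,228.9+13,246.6,16))
cs=D['side']; # cross check: ring in side crop ~ (507,224)
u,v=140+507/2.7,130+224/2.7; print('side ferr',onz(cs,u,v,16))
# handle only, without collar
for x in (1,-1):
    R=np.array([[x,0,0],[0,-x,0],[0,0,-1.]]).T
    R=np.array([[x,0,0],[0,-x,0],[0,0,-1.]])
    for p in [(473,-212,100),(473,-212,8),(436,-14,33),(436,-14,8),(436,-250,8),(436,-330,8)]:
        q=inverse_kinematics(list(p),R.tolist()); print(x,p,None if q is None else np.round(q,2))
E
```

```text
ferr [434.91882924 246.44749729  16.        ] [435.18994582 277.28263633  16.        ] [434.64764649 215.5947712   16.        ]
side ferr [441.96992045 246.10510478  16.        ]
1 (473, -212, 100) [ 0.64  0.58 -0.45  1.97  0.39  0.68 -0.05]
1 (473, -212, 8) [ 0.57  0.73 -0.36  2.    0.52  0.5  -0.17]
1 (436, -14, 33) [ 0.2   0.61 -0.39  2.2   0.57  0.42 -0.65]
1 (436, -14, 8) [ 0.13  0.66 -0.3   2.21  0.57  0.34 -0.65]
1 (436, -250, 8) [ 0.64  0.71 -0.32  2.04  0.48  0.46 -0.04]
1 (436, -330, 8) [ 0.72  0.74 -0.25  1.93  0.35  0.51  0.23]
-1 (473, -212, 100) [ 0.04  0.58  0.36  2.   -0.34  0.62 -2.51]
-1 (473, -212, 8) [ 0.13  0.74  0.25  2.03 -0.41  0.43 -2.45]
-1 (436, -14, 33) [-0.45  0.66  0.47  2.24 -0.78  0.4  -2.48]
-1 (436, -14, 8) [-0.37  0.7   0.36  2.24 -0.77  0.33 -2.49]
-1 (436, -250, 8) [ 0.22  0.72  0.24  2.07 -0.42  0.4  -2.34]
-1 (436, -330, 8) [ 0.34  0.77  0.28  1.95 -0.42  0.48 -2.22]
```

```bash
python3 - <<'E'
from h import *
R=[[1,0,0],[0,-1,0],[0,0,-1]]
movep([473,-212,110],R)
c=camera('wrist'); cv2.imwrite('pics/w1.png',c['image'])
c=camera('top'); cv2.imwrite('pics/t1.png',c['image'])
print(read_state()['time'],read_state()['eef_pos'])
E
```

```text
2.1083 [ 472.78636258 -213.02068796  110.09019889]
```

View pics/w1.png

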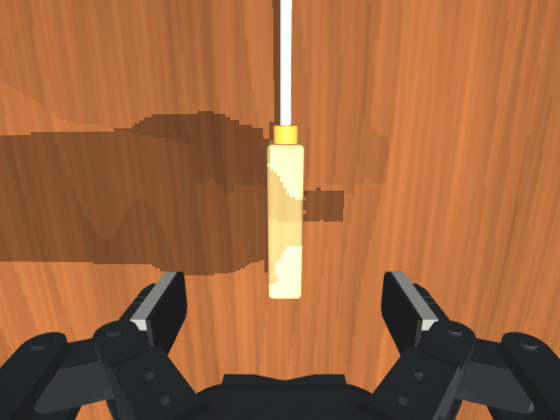

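The handle (268–303, 145–298) is centred between the jaws (at about x 284). It is also square to them, so I descend and grip.

```bash
python3 - <<'E'
from h import *
R=[[1,0,0],[0,-1,0],[0,0,-1]]
c=camera('wrist')
for v in (146,297): print(np.round(onz(c,285.5,v,40),1))
print(movel([473,-212,8],max_speed=120,guard=15))
clamp(); s=read_state(); print(s['time'],s['finger_gap'],s['eef_pos'],s['ft_force'])
movel([473,-212,33],max_speed=100)
c=camera('wrist'); cv2.imwrite('pics/w2.png',c['image'])
c=camera('side'); cv2.imwrite('pics/s2.png',cv2.resize(c['image'][100:320,120:400],None,fx=2.7,fy=2.7))
c=camera('top'); cv2.imwrite('pics/t2.png',cv2.resize(c['image'][110:310,170:460],None,fx=2.7,fy=2.7))
for u in (316,318,320):print(np.round(dep(c,u,229),1),np.round(dep(c,u,228),1))
print(read_state()['ft_force'],read_state()['time'])
E
```

```text
[ 473.4 -159.1   40. ]
[ 473.4 -265.3   40. ]
False
3.75 23.38160653362763 [ 473.17407525 -212.10973802    8.32875889] [-0.45268607  0.32713863  6.99937066]
[471.5  41.7  54. ] [474.   41.5  51.8]
[471.1  37.4  57.6] [473.8  37.1  54.3]
[471.6  32.4  52.6] [473.5  32.7  56.4]
[ 0.58998567  0.24488885 -0.85999543] 4.3
```

View pics/s2.png

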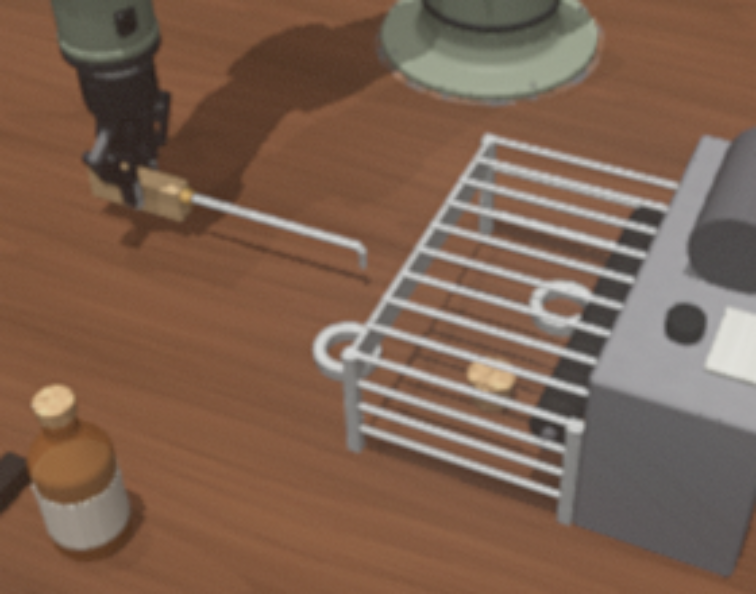

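View pics/t2.png

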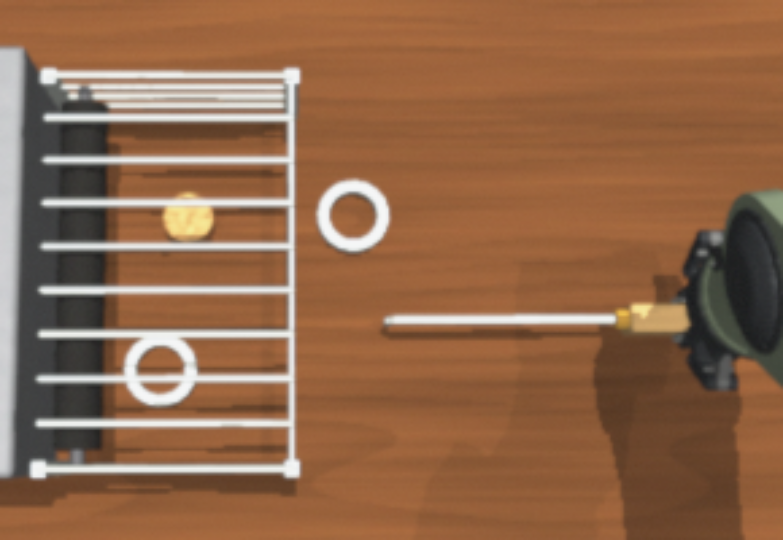

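The rod is held level and raised about 25 mm. In the top crop its end is at (386,321) and the ring at (160,370). Next I slide in under the lip.

```bash
python3 - <<'E'
from h import *
movel([436,-200,34],max_speed=120)
print(movel([436,-18,34],max_speed=110,guard=8))
c=camera('side'); cv2.imwrite('pics/s3.png',cv2.resize(c['image'][100:320,180:460],None,fx=2.7,fy=2.7))
c=camera('top'); cv2.imwrite('pics/t3.png',cv2.resize(c['image'][170:300,170:400],None,fx=3.4,fy=3.4))
s=read_state();print(s['ft_force'],s['time'],s['eef_pos'])
E
```

```text
False
[ 0.0376214   0.14046711 -1.6114022 ] 6.6833 [435.98662022 -18.42581187  33.99176365]
```

View pics/s3.png

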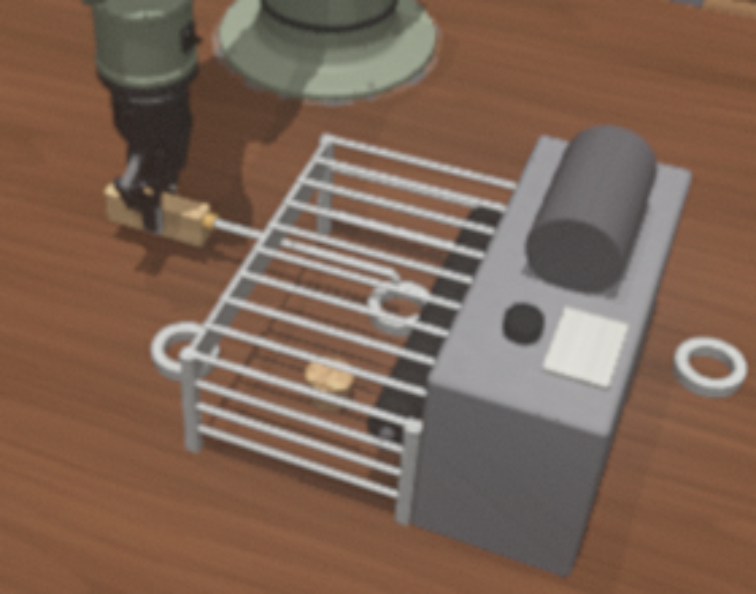

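View pics/t3.png

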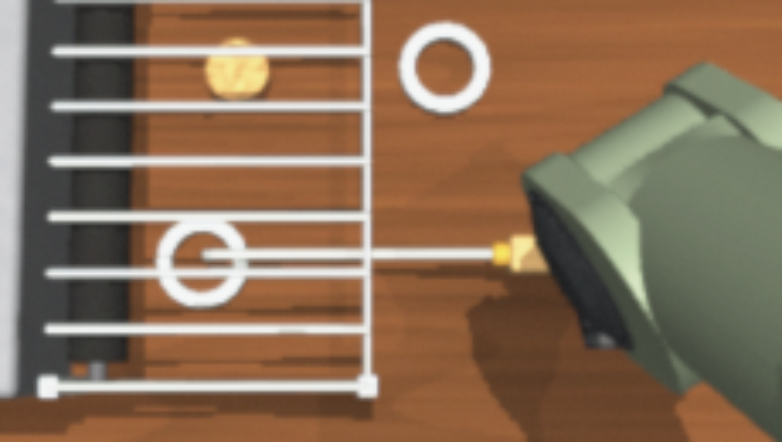

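The hook end (203,255) is over the bore of the ring, whose centre is at (202,262). With parallax the offset is about 3–5 mm, against 18 mm of room. I lower it and draw the ring out.

```bash
python3 - <<'E'
from h import *
print(movel([436,-18,10.5],max_speed=60,guard=6))
s=read_state();print(s['ft_force'],s['eef_pos'])
print(movel([436,-60,10.5],max_speed=50,guard=8))
c=camera('top'); cv2.imwrite('pics/t4.png',cv2.resize(c['image'][170:300,170:400],None,fx=3.4,fy=3.4))
s=read_state();print(s['ft_force'],s['time'],s['eef_pos'])
E
```

```text
False
[ 0.40175789 -0.37802163 -1.41509843] [435.79514121 -17.85750766  10.19763614]
False
[ 1.24481206  0.47151424 -1.40416156] 8.2667 [435.98739234 -59.74556848  10.49331795]
```

View pics/t4.png

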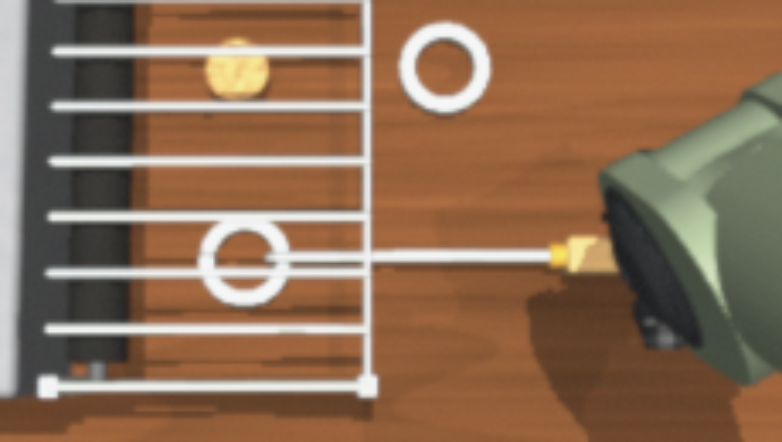

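The hook is engaged: the ring moved from (202,262) to (245,261). I keep drawing.

```bash
python3 - <<'E'
from h import *
print(movel([436,-252,10.5],max_speed=60,guard=10))
c=camera('top'); cv2.imwrite('pics/t5.png',cv2.resize(c['image'][150:300,210:460],None,fx=3.1,fy=3.1))
s=read_state();print(s['ft_force'],s['time'],s['eef_pos'])
E
```

```text
False
[ 1.18251461  1.1588125  -1.73541454] 11.6667 [ 436.04413001 -251.90846402   10.52475346]
```

View pics/t5.png

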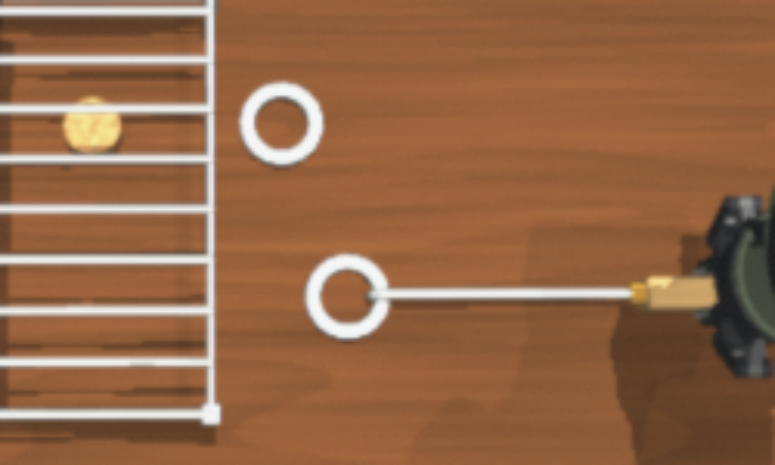

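The ring (347,297) is clear in front of the lip (x≈211). I relax the hook, lift it out, retreat and look.

```bash
python3 - <<'E'
from h import *
movel([436,-245,10.5],max_speed=40)
movel([436,-245,40],max_speed=80)
c=camera('side'); cv2.imwrite('pics/s6.png',cv2.resize(c['image'][100:320,120:400],None,fx=2.7,fy=2.7))
movel([436,-335,40],max_speed=100)
c=camera('top'); cv2.imwrite('pics/t6.png',cv2.resize(c['image'][150:300,210:460],None,fx=3.1,fy=3.1))
print(movel([436,-335,8.4],max_speed=50,guard=6))
s=read_state();print(s['ft_force'],s['time'],s['eef_pos'])
c=camera('side'); cv2.imwrite('pics/s7.png',cv2.resize(c['image'][100:320,80:360],None,fx=2.7,fy=2.7))
E
```

```text
True
[-2.70059019  1.22676397 12.6650764 ] 14.2833 [ 435.53491525 -334.6703731     8.32263326]
```

View pics/t6.png

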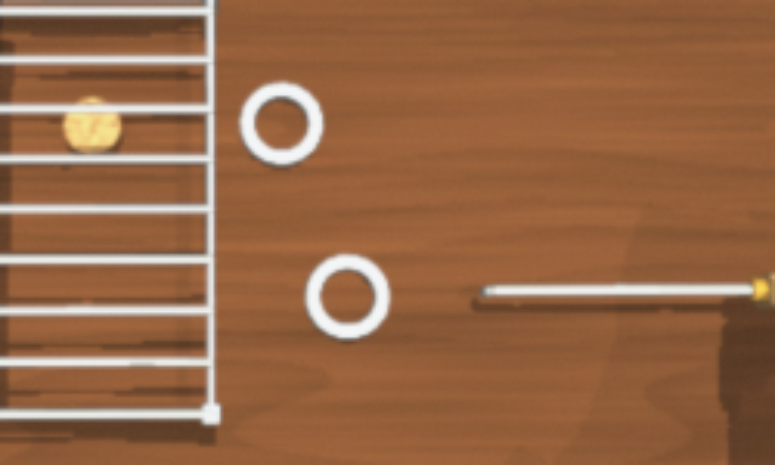

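View pics/s7.png

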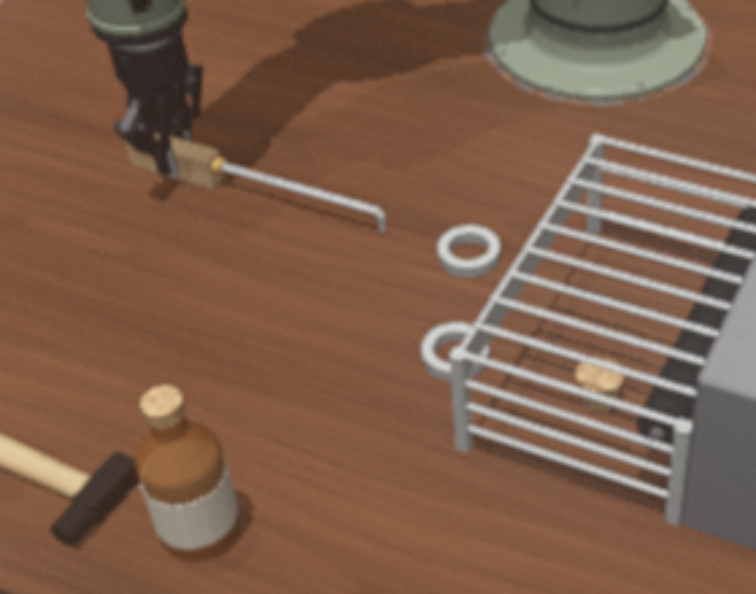

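The rod has reached the bench (12.7 N contact) with the hook clear of the ring. I release and back straight up.

```bash
python3 - <<'E'
from h import *
open_gripper()
movel([435.5,-334.7,150],max_speed=120)
wait(0.5)
c=camera('side'); cv2.imwrite('pics/s8.png',cv2.resize(c['image'][100:320,80:360],None,fx=2.7,fy=2.7))
c=camera('top'); im=c['image']; cv2.imwrite('pics/t8.png',im)
w=camera('wrist'); cv2.imwrite('pics/w8.png',w['image'])
hsv=cv2.cvtColor(im,cv2.COLOR_BGR2HSV); m=cv2.inRange(hsv,(0,0,190),(180,40,255)); k=np.zeros_like(m); k[228:265,300:345]=m[228:265,300:345]
(cx,cy),r=cv2.minEnclosingCircle(cv2.findNonZero(k)); print((cx,cy),r,onz(c,cx,cy,16),r*2*1161/487)
k=np.zeros_like(m); k[228:265,355:420]=m[228:265,355:420]
p=cv2.findNonZero(k)[:,0]; u=p[:,0].min(); v=np.median(p[p[:,0]<u+5][:,1]); print('rod',u,p[:,0].max(),onz(c,u,v,28)); 
for uu in (u+4,u+10,u+25,u+35): print(dep(c,uu,v))
y=cv2.inRange(hsv,(15,60,140),(35,255,255));k=np.zeros_like(y); k[170:210,220:260]=y[170:210,220:260]; M=cv2.moments(k,True); print('bung',M['m10']/M['m00'],M['m01']/M['m00'])
s=read_state();print(s['time'],s['eef_pos'],s['ft_force'])
E
```

```text
(321.8731384277344, 245.02984619140625) 13.516888618469238 [436.71121096  25.33495012  16.        ] 64.4480808461716
rod 365 419 [437.50273234 -75.41953408  28.        ]
[437.29290981 -84.48947037  30.00897491]
[437.06063627 -98.29899844  31.72937162]
[ 436.88488451 -134.15370177   29.63709114]
[ 436.52436179 -157.15541458   32.0996514 ]
bung 239.2520325203252 190.7439024390244
16.9417 [ 435.50674767 -334.71581031  150.00251986] [-0.53183855 -0.59515633 -0.63612878]
```

View pics/s8.png

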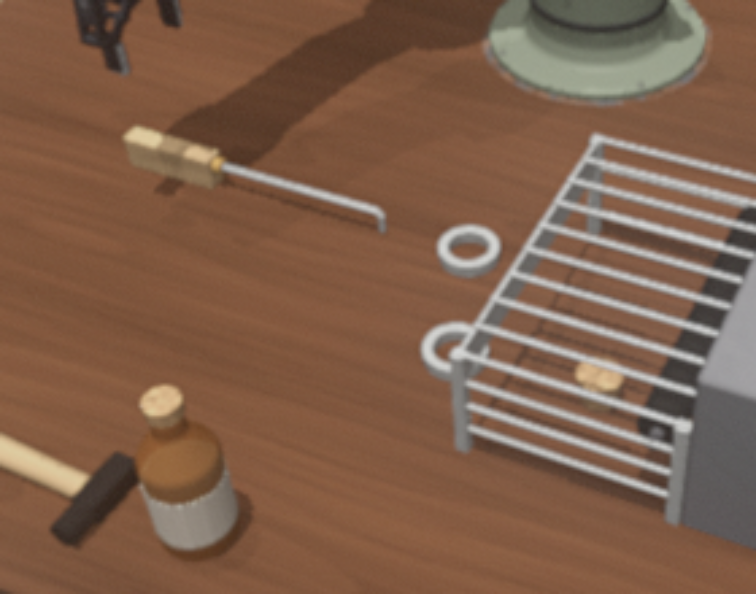

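View pics/w8.png

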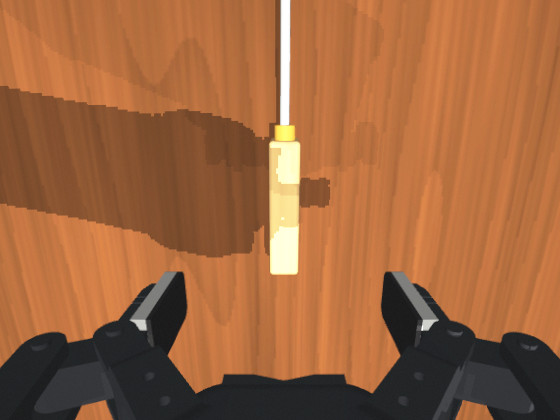

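The rod lies flat and the gripper is clear of everything. The ring is at (437, 25), and the bung's pixel (239,191) has not changed. I hand the job in.

```bash
python3 -c "
from workcell import *
print(finish_job(), read_state()['time'])"
```

```text
the job is handed in; nothing more can be done
the job is handed in; nothing more can be done
```

The ferrule is out in front of the guard and the rod is laid down flat. I handed the job in at about 17 s of the 48 s; no verdict is reported.

I gripped the rod by its handle, passed the hook under the lip into the ring, and drew the ring straight out. Then I lifted the hook clear, backed off and set the rod down.

Last checks, from the final pictures:
- **Ferrule:** it lies flat at about (437, 25) mm. The lip is at y ≈ 130, so its centre is about 105 mm in front. The gripper stayed about 260 mm or more away from it.
- **Rod:** flat on the bench, with the rod axis measured at 30–32 mm against the nominal 28. Its tip is about 100 mm from the ring centre, and the handle and tip are both in front of the lip.
- **Bung:** its place in the picture has not changed, and it is upright.
- **Gripper:** open and about 150 mm above the bench, touching nothing.

One disagreement: before the pull, the top and side views differed by about 7 mm in the ferrule's x (435 and 442). That was within the bore's clearance, and the hook caught the ring at the first try.

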